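# Find the hidden notch in the carver's box and spring its secret drawer

### The job

Touch the brass plate at the end of the clamped box's front ledge with a fingertip, then sweep the fingertip along the ledge from there, in touch with the wood, to find the one inlaid panel that lies hidden in a notch, and press it right down so that the secret drawer springs out. Then take the hand clear, leaving the panel down and the drawer open; do not touch the drawer itself, and grip, lift or shift nothing: the tools and carvings stay where they lie.

Things in the scene. Friction and masses are not known exactly. Their poses are not given: they have to be found in the camera images.
- chest: pale wooden box fixed to the bench, 220 mm (x) by 400 mm (y); origin mid-underside, on the bench; its -x side, with the ledge, faces the robot, +y is the brass plate's end. Behind the ledge it rises to 84 mm over the bench at x = -40 mm; two steel holdfasts 125 mm high stand at the far side (x 72 to 144, y = -150 and +150 mm)
- ledge (a point): middle of the flat ledge along the box's front: 56 mm deep (x), as long as the box (y), its top 69.4 mm above the bench (70 mm beyond y = -85 and +75). This point: box x = -82, y = 0, on the top; axes as the box. It bears dark panels 44 (x) by 34 mm (y) in a row, all flush but the catch
- range (a point): the same point as the ledge's middle, from which the notch is told: a straight-walled pit 44 (x) by 34 mm (y) in the ledge, the sunk panel (catch) on its floor 6 mm below the ledge. Its middle lies on the ledge's middle line, anywhere from y = -60 to +50 mm; the place differs each time and is not given: find it by touch or by looking
- plate: the brass plate let into the ledge, 50 mm (x) by 36 mm (y), fixed to the box at its x = -82, y = +150 mm; origin in the middle of its top face, 70.5 mm above the bench; axes as the box
- lead: the first stretch of the ledge, next to the brass plate, always solid: 56 mm (x) by 55 mm (y), box y = +75 to +130 mm; origin in the middle of its top face, 70 mm above the bench; axes as the box. Sweeping from the plate towards the box's -y crosses it
- catch (a joint): how far the sunk panel (catch) is pressed down: 0 at the start, 0.008 m fully down at its stop. It takes about 6 N to move, has no spring and stays where it is left. The drawer is geared to it, 3.5 mm of drawer for each mm of catch
- drawer: the secret drawer in the box's front below the ledge, its front board 180 mm wide (y) and 36 mm high, without handle; origin at the lower middle of its front board, at box x = -111.5 mm when shut; it moves along the box's -x, by 28 mm when the catch is fully down
- gouge_a: bystander, to be left alone: a carving gouge lying on the bench, dark wooden handle, 245 mm long, 28 mm thick; origin under the joint of handle and blade, x towards the blade
- gouge_b: bystander, to be left alone: a second such gouge, reddish handle
- gouge_c: bystander, to be left alone: a third such gouge, dark handle
- mallet: bystander, to be left alone: a round carver's mallet standing on its head, 84 mm across, 200 mm high; origin at the middle of its underside
- wax: bystander, to be left alone: an amber jar of wax, 70 mm across, 50 mm high; origin at the middle of its underside
- stone: bystander, to be left alone: a grey sharpening stone 150 x 50 x 25 mm; origin at the middle of its underside
- rosette: bystander, to be left alone: a small dark carved rosette, 52 mm across, 15 mm high, lying loose on the raised top of the box; origin at the middle of its underside

How it is judged:
On the way, in this order (a step that is already met when the one before it is completed fails the run):
1. a fingertip touches the brass plate (contact force between the fingers and plate above 0.2 N and value of joint catch below 0.001 m), for 0.02 s.
2. the fingertip, off the plate, touches the first stretch of the ledge, the catch not yet pressed (contact force between the fingers and lead above 0.2 N and contact force between the fingers and plate below 0.05 N and value of joint catch below 0.001 m), for 0.02 s.
3. the hidden catch is pressed down and the drawer has sprung out (value of joint catch above 0.0065 m and x of drawer in the frame of chest below -0.132 m), for 0.1 s.
At the end, for the whole second after the job is handed in: the catch is at least 6.5 mm down (of 8), the drawer at least 20 mm out and at rest, the robot clear of everything (all of step 3 and linear speed of drawer below 0.01 m/s); the robot touches nothing.
It fails at once if the robot touched the drawer (contact force between any of the fingers, the arm and drawer above 1 N).
It fails at once if a gouge was shifted more than 15 mm or lifted (distance of any of gouge_a, gouge_b, gouge_c from where it was at the start of the episode above 0.015 m).
It fails at once if the mallet, wax jar, stone or rosette was shifted more than 15 mm or lifted (distance of any of mallet, wax, stone, rosette from where it was at the start of the episode above 0.015 m).
It also fails if it takes over 64 s, if anything falls off the work surface, if the arm or the gripper's body presses on something with over 40 N, if the wrist force passes 120 N, or if a joint passes its speed limit or range.

### The arm

A 6-joint arm with a two-finger parallel gripper is mounted at the origin on the work surface. World frame = base frame: x ahead of the robot, y to its left, z up, the work surface at z = 0. Lengths are in m, angles in rad, forces in N, time in s.
With the tool pointing down it reaches from about 0.25 to 0.725 m from the base axis. Payload 4 kg.
Tool frame: the origin (TCP) lies midway between the tips of the shut fingers; the grasp point (between the pads) lies bot.tcp_to_grasp behind it (bot.tcp_to_grasp is the distance from the TCP to the grasp point, in m); z points along the fingers, y is the line along which they close (so a half turn about z gives the same grasp; the last joint's range is limited). The gripper opens to 85 mm and grips with 20 to 120 N. Pads are 22 mm wide; open, the fingers measure 114 mm over their backs; the gripper's body (76 mm by 85 mm) begins 54 mm behind the grasp point. The pads swing forward as they close: fully open they stand 13 mm farther back than shut.
Start: joints at [1.161, 0.241, 0.005, 1.335, 0, 1.571], TCP at [0.199, 0.459, 0.231] pointing down, gripper open.
Joint ranges: [-2.72, 2.72], [-1.05, 1.87], [-1.09, 1.28], [-1.99, 2.15], [-1.42, 1.44], [-3.14, 3.14]. Speed limits (rad/s): [2.79, 2.79, 3.14, 3.14, 3.14, 3.14].

### API

Orientations are given as a unit quaternion [x, y, z, w].
In Python, from workcell import readout, camera, bot gives the robot as it stands. The module is installed in compiled form; this text tells all that it offers.
- The arm moves only by the tool jog_arm, never from a script. Its argument "motion" is a list of rows, each an object of numbers: "x", "y", "z": the shift along the tool's x, y, z in mm; "spin": the turn about the tool's z in degrees; "fingers": the closure, from -1 (fully open) to 1 (shut). A call has 1 to 8 rows; each row is the pose to reach, as a shift and turn from the pose commanded when the call began, along the tool's axes at that moment; what a row does not reach only later rows make up. A row lasts 1/8 s, in which the tool goes at most 62.5 mm and 10.7 degrees, less where a joint would pass 70% of its speed; a pose out of reach is approached as far as the arm can. A call with a gripper value outside its range is refused whole. The fingers move at their own pace and stop on an object; the grip force is fixed at half the most. Time passes only in rows, so rows that repeat a pose let the fingers close. It gives the time, the measured TCP pose, the force, the opening and the grip force at its end, in the units of the state.
- readout.get_obs(): the state, without advancing time (a new reading comes with each control period).
- camera(name): name is "scene" or "side" or "wrist"; returns a dict with "pixels" (384x512x3 uint8, red, green, blue), "K" (3x3 intrinsics, pixels), "rvec" (rotation vector, rad) and "tvec" (3), from world to camera coordinates, as OpenCV has them. Camera axes: x right, y down, z forward; pixel columns grow to the right and rows downward; lengths in m; the calibration is good to about 2 mm. The wrist camera is an equidistant fisheye: a pixel r from the principal point sees the ray r / f radians off the axis. A picture is of the moment at which its call begins. There is no depth.
- bot.job_done(): hands the job in; it is judged then, once.
The state is a dict: "clock": time; "joint_pos": joint angles; "joint_vel": joint speeds; "tau": joint torques, N m; "eef_pos": TCP position; "tool_rot": TCP orientation; "ft_force": force on the tool from outside, world axes, zero at the start; "ft_torque": the same for the moment, N m; "grip_width": finger opening in m; "grasp_force": force on a finger pad.
Only numpy, scipy, OpenCV 4.12 (cv2) and the standard library are available. Lean on these libraries where they do the work, as an engineer would, in place of code of your own. Each camera call takes 0.05 s, during which the arm holds its last target. There are 200 camera calls.

## Working session

There is one attempt and no reset: what is moved stays moved. The work goes in short steps, Python scripts to look and compute and a tool call to move; the robot and the scene stay as the last step left them, time stands still between calls to the robot, and variables do not carry over. Pictures are saved under pics/ and viewed, at most 10 in all, crops included, and the job is handed in when it is done.

Besides the shell and the picture viewer there is one more tool, called after ">>>" as name([rows], argument=value, ...), one row to a line, values as JSON. jog_arm: Moves the arm, as the interface text tells. Its arguments: {"type":"object","properties":{"motion":{"type":"array"}},"required":["motion"]}

```bash
mkdir -p pics; cat > h.py <<'E'
import numpy as np, cv2
from scipy.spatial.transform import Rotation as R
from workcell import readout, camera, bot
def ray(c,uv,fish=False):
    K=c["K"]; p=np.array([(uv[0]-K[0,2])/K[0,0],(uv[1]-K[1,2])/K[1,1]])
    if fish:
        t=np.hypot(*p); d=np.array([*(p/max(t,1e-9)*np.sin(t)),np.cos(t)])
    else: d=np.array([*p,1.])
    M=R.from_rotvec(np.ravel(c["rvec"])).as_matrix(); t=np.ravel(c["tvec"])
    return -M.T@t, M.T@d
def onz(c,uv,z,fish=False):
    o,d=ray(c,uv,fish); return o+d*(z-o[2])/d[2]
E
python3 - <<'E'
from h import *
import pickle
s=readout.get_obs(); print(s)
cs={n:camera(n) for n in("scene","side","wrist")}
pickle.dump(cs,open("c0.pkl","wb"))
for n,c in cs.items():
    cv2.imwrite(f"pics/{n}0.png",cv2.resize(c["pixels"][:,:,::-1],(768,576)))
    o,_=ray(c,(0,0)); print(n,c["K"].tolist(),o)
print(bot.tcp_to_grasp)
E
```

```text
{'clock': 0.0, 'joint_pos': array([ 1.16101255e+00,  2.41372156e-01,  3.70657441e-03,  1.33521476e+00,
       -1.94229657e-05,  1.57080515e+00]), 'joint_vel': array([ 0.00029141, -0.00065283, -0.00083209,  0.00130715, -0.00048652,
       -0.00015547]), 'tau': array([-2.99512624e-05, -3.72318900e+01,  2.52408957e+01,  1.68992806e-02,
       -4.82521909e-05, -3.31693414e-06]), 'eef_pos': array([0.19895329, 0.45800805, 0.23042662]), 'tool_rot': array([ 2.03465512e-01,  9.79081559e-01, -1.02218629e-03, -2.02494874e-04]), 'ft_force': array([-0.06286799, -0.17061654, -0.0269442 ]), 'ft_torque': array([ 0.00645819, -0.05542526,  0.02386365]), 'grasp_force': 0.0, 'grip_width': 0.08526030155601534}
scene [[395.60740466756107, 0.0, 249.65679015602257], [0.0, 395.60740466756107, 190.46844299690892], [0.0, 0.0, 1.0]] [1.25875766 0.32481059 1.17463415]
side [[495.2881686345131, 0.0, 254.59147257818583], [0.0, 495.2881686345131, 192.82470185212242], [0.0, 0.0, 1.0]] [-0.06877834 -1.18799582  0.90810947]
wrist [[297.3186396354542, 0.0, 257.7259316664522], [0.0, 297.3186396354542, 189.33701805243155], [0.0, 0.0, 1.0]] [0.12438488 0.49177039 0.37262139]
0.0187
```

View pics/scene0.png

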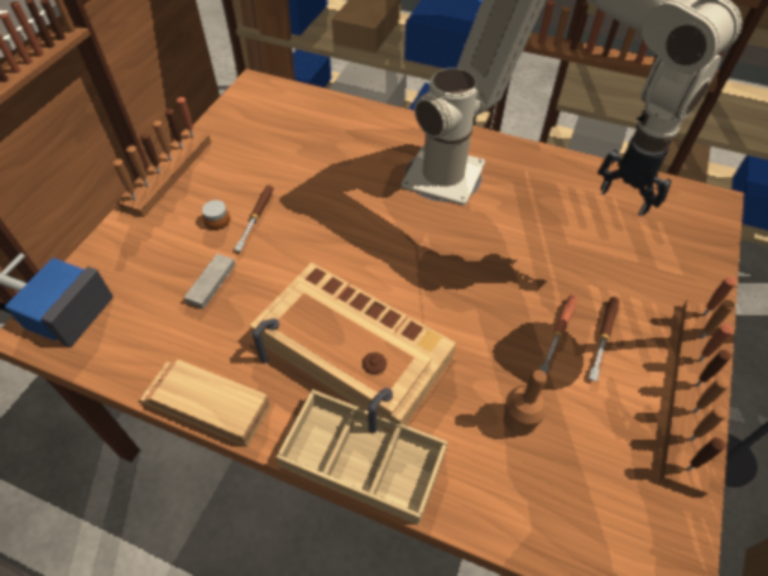

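View pics/side0.png

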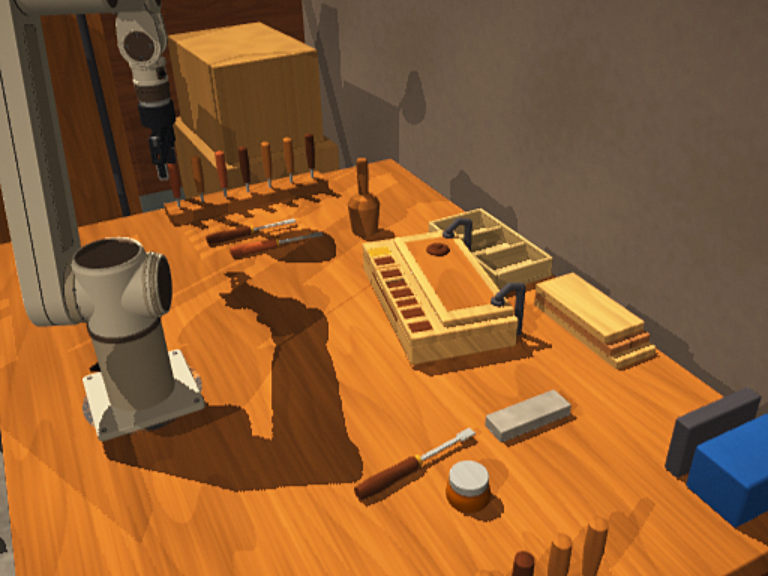

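View pics/wrist0.png

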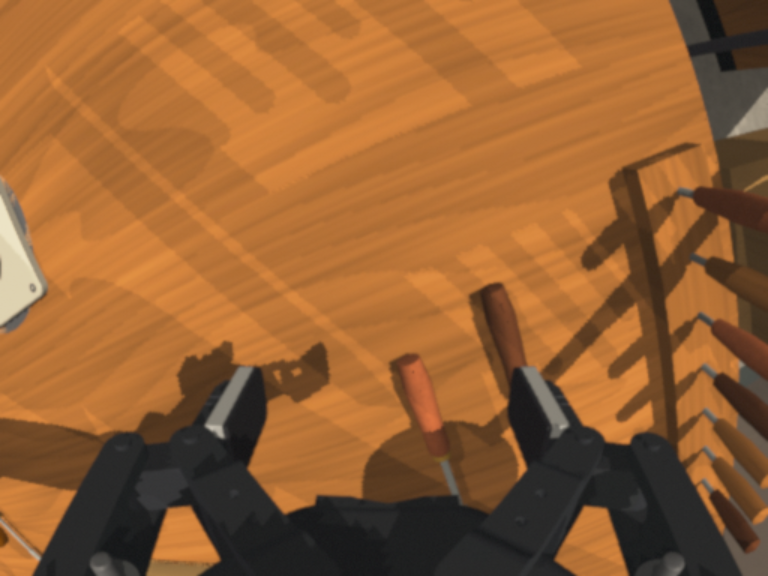

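The scene picture shows the box, with its ledge of dark panels from about (316,275) to (412,331) and the brass plate near (432,343). In the side picture the panels run from (420,325) to (385,262), with the plate at (380,250). The wrist view shows only gouges and bench.

```bash
python3 - <<'E'
from h import *
import pickle
cs=pickle.load(open("c0.pkl","rb"))
rois={"scene":(160,165,150,120),"side":(235,150,120,100)}
out=[]
for n,(x,y,w,h) in rois.items():
    c=cs[n]; im=c["pixels"][y:y+h,x:x+w]
    out.append(cv2.resize(im[:,:,::-1],(w*5,h*5) if n=="scene" else (w*5,h*5),interpolation=cv2.INTER_NEAREST))
    cv2.imwrite(f"pics/{n}crop.png",out[-1])
    hsv=cv2.cvtColor(im,cv2.COLOR_RGB2HSV)
    m=((im.max(2)<115)&(im[:,:,0]>im[:,:,2]*1.3)).astype(np.uint8)
    k,l,st,ce=cv2.connectedComponentsWithStats(m,connectivity=4)
    for i in range(1,k):
        if st[i,4]>25:
            uv=ce[i]+[x,y]; print(n,"dark",st[i,4],uv.round(1),onz(c,uv,.0695)[:2].round(4),im[l==i].mean(0).round())
    m=((hsv[:,:,0]>17)&(hsv[:,:,0]<26)&(hsv[:,:,1]>150)&(hsv[:,:,2]>150)).astype(np.uint8)
    k,l,st,ce=cv2.connectedComponentsWithStats(m,connectivity=4)
    for i in range(1,k):
        if st[i,4]>25:
            uv=ce[i]+[x,y]; print(n,"brass",st[i,4],uv.round(1),onz(c,uv,.0705)[:2].round(4),im[l==i].mean(0).round())
E
```

```text
scene dark 1214 [282.6 177.3] [0.3941 0.0787] [89. 58. 36.]
scene dark 1569 [206.  251.8] [ 0.7683 -0.0405] [85. 64. 44.]
scene dark 160 [248.6 242.4] [0.6859 0.0698] [97. 58. 40.]
scene dark 50 [197.3 274.3] [ 0.8465 -0.0305] [97. 66. 42.]
scene dark 134 [256.3 278.5] [0.791  0.1391] [87. 72. 51.]
scene dark 35 [306.8 279.8] [0.7367 0.2799] [102.  66.  41.]
side dark 213 [247.4 154.9] [0.614  0.2553] [89. 47. 19.]
side dark 45 [346.3 154.2] [0.9264 0.0833] [96. 78. 65.]
side dark 201 [323.2 159.5] [0.8322 0.0904] [89. 68. 39.]
side dark 74 [292.7 166.4] [0.7127 0.1004] [80. 37. 19.]
side dark 234 [335.5 171. ] [0.8229 0.0019] [103.  78.  44.]
side dark 73 [333.8 187. ] [ 0.7585 -0.0814] [98. 76. 46.]
side dark 29 [352.2 190.2] [ 0.7979 -0.1262] [101.  61.  28.]
side dark 28 [340.  195.5] [ 0.7459 -0.1334] [63. 35. 17.]
side dark 734 [319.6 238.4] [ 0.5688 -0.2874] [101.  54.  21.]
side brass 43 [280.2 157.2] [0.7077 0.1793] [244. 191.  92.]
side brass 119 [252.7 166.1] [0.5924 0.1693] [245. 188.  64.]
side brass 218 [276.6 191.7] [ 0.5831 -0.0181] [246. 196.  96.]
side brass 85 [322.2 183.8] [ 0.7358 -0.0484] [245. 194.  95.]
side brass 29 [325.5 205.3] [ 0.6746 -0.1585] [247. 195.  96.]
```

View pics/scenecrop.png

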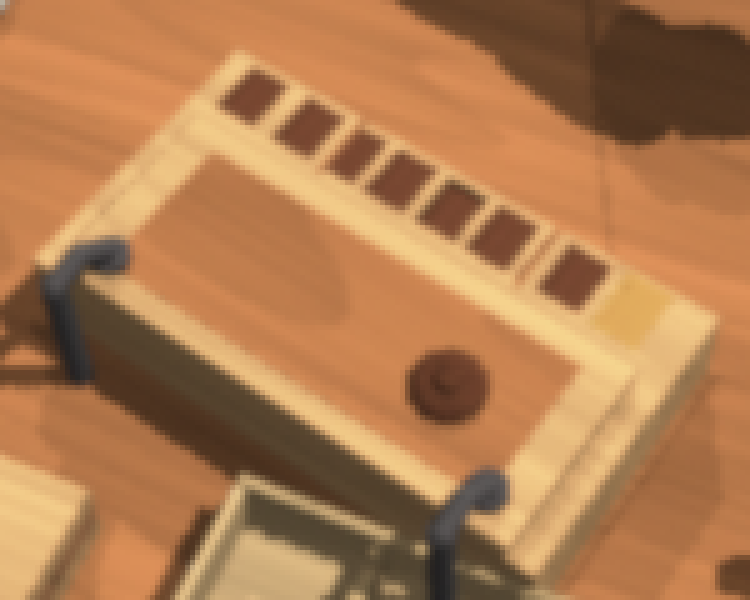

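View pics/sidecrop.png

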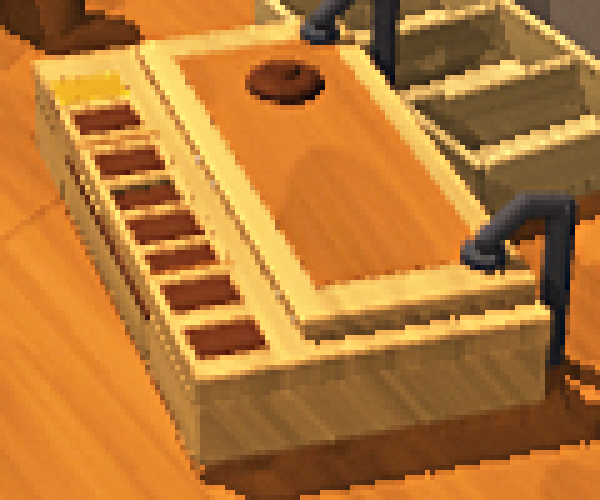

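The scene crop shows seven dark panels from (252,95) to (574,276), the brass plate at (634,310), and ledge corners at (237,52) and (715,318). In the side crop, the third panel from the plate, at (145,193), has a dark wall along its upper edge, so it may be the sunken one. I'll fit the box pose and compare the panels across both views.

```bash
python3 - <<'E'
from h import *
import pickle
from scipy.optimize import least_squares
cs=pickle.load(open("c0.pkl","rb"))
off={"scene":(160,165),"side":(235,150)}
P=[("scene",(237,52),-.11,-.2,.07),("scene",(715,318),-.11,.2,.07),("scene",(634,310),-.082,.15,.0705),
("side",(200,376),-.11,-.2,.07),("side",(37,62),-.11,.2,.07),("side",(91,88),-.082,.15,.0705),
("scene",(40,262),.11,-.2,.07),("side",(548,308),.11,-.2,.07)]
W=[onz(cs[n],np.array(p)/5+off[n],z)[:2] for n,p,_,_,z in P]
B=np.array([[a,b] for _,_,a,b,_ in P]); W=np.array(W)
f=lambda q:(B@np.array([[np.cos(q[2]),np.sin(q[2])],[-np.sin(q[2]),np.cos(q[2])]])+q[:2]-W).ravel()
r=least_squares(f,[.67,.03,0],loss="soft_l1",f_scale=.002); q=r.x; print(q,np.degrees(q[2])); print((f(q).reshape(-1,2)*1000).round(1))
np.save("q.npy",q)
M=np.array([[np.cos(q[2]),-np.sin(q[2])],[np.sin(q[2]),np.cos(q[2])]])
for n in off:
    c=cs[n];x0,y0=off[n]; im=c["pixels"].astype(int)
    w,h=(150,120) if n=="scene" else (120,100)
    # per-panel masks of red-brown inside ledge region
    vv,uu=np.mgrid[y0:y0+h,x0:x0+w]
    pts=np.array([(onz(c,(u,v),.0695)[:2]-q[:2])@M for u,v in zip(uu.ravel(),vv.ravel())]).reshape(h,w,2)
    s=im[y0:y0+h,x0:x0+w]
    m=((s.max(2)<165)&(abs(pts[...,0]+.082)<.028)&(abs(pts[...,1])<.2)).astype(np.uint8)
    k,l,st,ce=cv2.connectedComponentsWithStats(m,connectivity=4)
    for i in range(1,k):
        if st[i,4]>12:
            p=pts[l==i]*1000; print(n,st[i,4],p.mean(0).round(1),"span",np.ptp(p,axis=0).round(),s[l==i].mean(0).round())
for y in(.15,.1): print(M@np.array([-.082,y])+q[:2])
E
```

```text
[ 0.63811946 -0.00125519 -0.20447528] -11.715570305669328
[[ 0.1 -0.2]
 [-0.3  3.3]
 [ 2.3 -0.7]
 [-0.9 -0.8]
 [-1.9  5. ]
 [-0.6  3.5]
 [ 3.3 -4.1]
 [-0.3 -5.7]]
scene 77 [ -85.4 -168.4] span [39. 29.] [128.  81.  55.]
scene 83 [ -84.9 -119.5] span [40. 31.] [129.  82.  56.]
scene 60 [-85.3 -77.2] span [38. 22.] [132.  83.  56.]
scene 86 [-83.7 -39.1] span [40. 30.] [128.  80.  55.]
scene 90 [-85.    3.1] span [41. 30.] [124.  80.  55.]
scene 93 [-84.2  44.8] span [41. 31.] [128.  80.  55.]
scene 99 [-84.2 101.7] span [41. 31.] [128.  80.  55.]
side 51 [-82.2 106.3] span [41. 30.] [125.  56.  26.]
side 55 [-83.2  47.7] span [41. 28.] [124.  54.  25.]
side 55 [-84.    5.8] span [41. 27.] [118.  59.  28.]
side 66 [-83.4 -35.8] span [42. 28.] [126.  56.  26.]
side 48 [-84.1 -73.5] span [40. 21.] [131.  59.  27.]
side 77 [ -83.8 -114.1] span [41. 31.] [127.  57.  26.]
side 82 [ -83.7 -164.7] span [41. 29.] [126.  56.  26.]
[0.58828572 0.16227034]
[0.57813305 0.11331196]
```

The panel at box y ≈ +4 mm is the likely notch, because it has shadowed walls in both views. I'll move above the brass plate with the fingers shut and the tool aligned to the box.

>>> jog_arm([
  {"x": -60,"y": -15,"z": 0,"spin": -3,"fingers": 1},
  {"x": -120,"y": -30,"z": 0,"spin": -6,"fingers": 1},
  {"x": -180,"y": -44,"z": 0,"spin": -9,"fingers": 1},
  {"x": -240,"y": -59,"z": 0,"spin": -11.8,"fingers": 1},
  {"x": -300,"y": -74,"z": 0,"spin": -11.8,"fingers": 1},
  {"x": -360,"y": -88,"z": 0,"spin": -11.8,"fingers": 1},
  {"x": -420,"y": -103,"z": 0,"spin": -11.8,"fingers": 1},
  {"x": -475,"y": -117,"z": 0,"spin": -11.8,"fingers": 1},
])

```text
clock: 1.15
eef_pos: [0.5897, 0.1604, 0.2308]
tool_rot: [0.102, 0.995, -0.0, -0.0]
ft_force: [0.0, -0.4, -0.0]
grip_width: -0.0
grasp_force: 0.0
```

```bash
python3 - <<'E'
from h import *
import pickle
cs={n:camera(n) for n in("wrist","side")}; pickle.dump(cs,open("c1.pkl","wb"))
c=cs["wrist"]; s=readout.get_obs(); print(s["eef_pos"],s["ft_force"],ray(c,(0,0))[0])
cv2.imwrite("pics/wrist1.png",cv2.resize(c["pixels"][:,:,::-1],(768,576)))
q=np.load("q.npy"); M=np.array([[np.cos(q[2]),-np.sin(q[2])],[np.sin(q[2]),np.cos(q[2])]])
def pr(p):
    Rm=R.from_rotvec(np.ravel(c["rvec"])).as_matrix(); v=Rm@p+np.ravel(c["tvec"])
    t=np.arctan2(np.hypot(v[0],v[1]),v[2]); e=v[:2]/np.hypot(v[0],v[1]); return e*t*c["K"][0,0]+c["K"][:2,2]
for y in(.15,.102,.046,.004,-.037,-.2): print(y,(pr(np.array([*(M@[-.082,y]+q[:2]),.0695]))*1.5).round())
E
```

```text
[0.59175947 0.15774902 0.22941054] [-0.82821613 -0.12371393  0.50346682] [0.50994188 0.17780919 0.37299668]
0.15 [388. 254.]
0.102 [320. 255.]
0.046 [245. 255.]
0.004 [193. 256.]
-0.037 [148. 257.]
-0.2 [ 12. 262.]
```

View pics/wrist1.png

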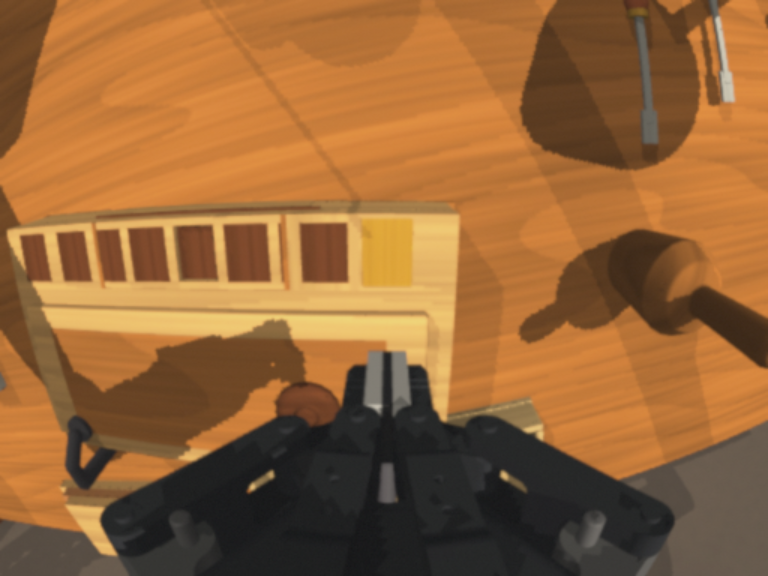

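The wrist view confirms it. The third panel from the plate, at (198,253), has shadowed walls and is the notch. The plate is at (388,252), as the fit predicted. Next I'll go down to the plate.

>>> jog_arm([
  {"x": 3,"y": 2,"z": 30,"spin": 0,"fingers": 1},
  {"x": 3,"y": 2,"z": 60,"spin": 0,"fingers": 1},
  {"x": 3,"y": 2,"z": 90,"spin": 0,"fingers": 1},
  {"x": 3,"y": 2,"z": 120,"spin": 0,"fingers": 1},
  {"x": 3,"y": 2,"z": 140,"spin": 0,"fingers": 1},
  {"x": 3,"y": 2,"z": 150,"spin": 0,"fingers": 1},
  {"x": 3,"y": 2,"z": 153,"spin": 0,"fingers": 1},
  {"x": 3,"y": 2,"z": 153,"spin": 0,"fingers": 1},
])

```text
clock: 2.25
eef_pos: [0.5861, 0.1649, 0.0789]
tool_rot: [0.102, 0.995, 0.0, 0.0]
ft_force: [1.1, 0.6, -0.1]
grip_width: 0.0002
grasp_force: 0.0
```

>>> jog_arm([
  {"x": 0,"y": 0,"z": 1,"spin": 0,"fingers": 1},
  {"x": 0,"y": 0,"z": 2,"spin": 0,"fingers": 1},
  {"x": 0,"y": 0,"z": 3,"spin": 0,"fingers": 1},
  {"x": 0,"y": 0,"z": 4,"spin": 0,"fingers": 1},
  {"x": 0,"y": 0,"z": 4,"spin": 0,"fingers": 1},
])

```text
clock: 2.88
eef_pos: [0.5856, 0.1646, 0.0742]
tool_rot: [0.102, 0.995, -0.0, -0.0]
ft_force: [-1.0, 0.6, -1.4]
grip_width: 0.0002
grasp_force: 0.0
```

>>> jog_arm([
  {"x": -2,"y": 0,"z": 1,"spin": 0,"fingers": 1},
  {"x": -2,"y": 0,"z": 2,"spin": 0,"fingers": 1},
  {"x": -2,"y": 0,"z": 3,"spin": 0,"fingers": 1},
  {"x": -2,"y": 0,"z": 3,"spin": 0,"fingers": 1},
])

```text
clock: 3.38
eef_pos: [0.5876, 0.1642, 0.0711]
tool_rot: [0.102, 0.995, -0.0, -0.0]
ft_force: [-0.8, 0.2, -0.2]
grip_width: 0.0003
grasp_force: 0.0
```

>>> jog_arm([
  {"x": 0,"y": 0,"z": 0.5,"spin": 0,"fingers": 1},
  {"x": 0,"y": 0,"z": 1,"spin": 0,"fingers": 1},
  {"x": 0,"y": 0,"z": 1,"spin": 0,"fingers": 1},
])

```text
clock: 3.75
eef_pos: [0.5877, 0.1642, 0.0706]
tool_rot: [0.102, 0.995, 0.0, 0.0]
ft_force: [-1.4, -0.1, 2.6]
grip_width: -0.0004
grasp_force: 1.2
```

>>> jog_arm([
  {"x": 0,"y": 0,"z": 0.5,"spin": 0,"fingers": 1},
  {"x": 0,"y": 0,"z": 0.5,"spin": 0,"fingers": 1},
])

```text
clock: 4.0
eef_pos: [0.5877, 0.1642, 0.0706]
tool_rot: [0.102, 0.995, 0.0, 0.0]
ft_force: [-2.2, -1.1, 5.3]
grip_width: -0.0
grasp_force: 2.7
```

>>> jog_arm([
  {"x": 0,"y": -6,"z": 0,"spin": 0,"fingers": 1},
  {"x": 0,"y": -12,"z": 0,"spin": 0,"fingers": 1},
  {"x": 0,"y": -18,"z": 0,"spin": 0,"fingers": 1},
  {"x": 0,"y": -24,"z": 0.3,"spin": 0,"fingers": 1},
  {"x": 0,"y": -30,"z": 0.5,"spin": 0,"fingers": 1},
  {"x": 0,"y": -36,"z": 0.6,"spin": 0,"fingers": 1},
  {"x": 0,"y": -42,"z": 0.6,"spin": 0,"fingers": 1},
  {"x": 0,"y": -48,"z": 0.6,"spin": 0,"fingers": 1},
])

```text
clock: 5.0
eef_pos: [0.5789, 0.1176, 0.0701]
tool_rot: [0.102, 0.995, 0.001, 0.001]
ft_force: [1.2, 4.1, 6.5]
grip_width: -0.0002
grasp_force: 3.0
```

>>> jog_arm([
  {"x": 0,"y": -7,"z": 0,"spin": 0,"fingers": 1},
  {"x": 0,"y": -14,"z": 0,"spin": 0,"fingers": 1},
  {"x": 0,"y": -21,"z": 0,"spin": 0,"fingers": 1},
  {"x": 0,"y": -28,"z": 0.2,"spin": 0,"fingers": 1},
  {"x": 0,"y": -35,"z": 0.4,"spin": 0,"fingers": 1},
  {"x": 0,"y": -42,"z": 0.5,"spin": 0,"fingers": 1},
  {"x": 0,"y": -49,"z": 0.5,"spin": 0,"fingers": 1},
  {"x": 0,"y": -56,"z": 0.5,"spin": 0,"fingers": 1},
])

```text
clock: 6.0
eef_pos: [0.5674, 0.0627, 0.0695]
tool_rot: [0.102, 0.995, 0.001, 0.001]
ft_force: [1.1, 4.6, 5.8]
grip_width: 0.0001
grasp_force: 3.2
```

>>> jog_arm([
  {"x": 0,"y": -6,"z": 0,"spin": 0,"fingers": 1},
  {"x": 0,"y": -12,"z": 0,"spin": 0,"fingers": 1},
  {"x": 0,"y": -18,"z": 0,"spin": 0,"fingers": 1},
  {"x": 0,"y": -24,"z": 0,"spin": 0,"fingers": 1},
])

```text
clock: 6.5
eef_pos: [0.5625, 0.0392, 0.0695]
tool_rot: [0.102, 0.995, 0.001, 0.001]
ft_force: [0.7, 3.7, 6.4]
grip_width: 0.0
grasp_force: 3.2
```

>>> jog_arm([
  {"x": 0,"y": -4,"z": 0,"spin": 0,"fingers": 1},
  {"x": 0,"y": -8,"z": 0,"spin": 0,"fingers": 1},
  {"x": 0,"y": -8,"z": 0,"spin": 0,"fingers": 1},
])

```text
clock: 6.88
eef_pos: [0.5606, 0.0308, 0.0693]
tool_rot: [0.102, 0.995, 0.0, 0.001]
ft_force: [0.9, 2.0, 6.0]
grip_width: 0.0003
grasp_force: 3.0
```

>>> jog_arm([
  {"x": 0,"y": -4,"z": 0,"spin": 0,"fingers": 1},
  {"x": 0,"y": -8,"z": 0,"spin": 0,"fingers": 1},
  {"x": 0,"y": -8,"z": 0,"spin": 0,"fingers": 1},
])

```text
clock: 7.25
eef_pos: [0.5575, 0.0223, 0.0679]
tool_rot: [0.102, 0.995, -0.0, -0.001]
ft_force: [-0.4, -0.3, 0.1]
grip_width: 0.0003
grasp_force: 0.0
```

The contact force dropped to zero at box y ≈ 7 mm, so the fingertip is over the notch. I'll centre it and go down.

>>> jog_arm([
  {"x": 0,"y": -3,"z": 0,"spin": 0,"fingers": 1},
  {"x": 0,"y": -3,"z": 1,"spin": 0,"fingers": 1},
  {"x": 0,"y": -3,"z": 2,"spin": 0,"fingers": 1},
  {"x": 0,"y": -3,"z": 3,"spin": 0,"fingers": 1},
  {"x": 0,"y": -3,"z": 3,"spin": 0,"fingers": 1},
])

```text
clock: 7.88
eef_pos: [0.5578, 0.0203, 0.0656]
tool_rot: [0.102, 0.995, -0.0, -0.0]
ft_force: [-0.1, -0.5, 0.2]
grip_width: 0.0003
grasp_force: 0.0
```

>>> jog_arm([
  {"x": 0,"y": 0,"z": 0.5,"spin": 0,"fingers": 1},
  {"x": 0,"y": 0,"z": 1,"spin": 0,"fingers": 1},
  {"x": 0,"y": 0,"z": 1.5,"spin": 0,"fingers": 1},
  {"x": 0,"y": 0,"z": 2,"spin": 0,"fingers": 1},
  {"x": 0,"y": 0,"z": 2.5,"spin": 0,"fingers": 1},
  {"x": 0,"y": 0,"z": 2.5,"spin": 0,"fingers": 1},
])

```text
clock: 8.62
eef_pos: [0.5579, 0.0202, 0.0635]
tool_rot: [0.102, 0.995, -0.0, 0.0]
ft_force: [-0.6, -0.2, 3.2]
grip_width: -0.0001
grasp_force: 1.5
```

>>> jog_arm([
  {"x": 0,"y": 0,"z": 1,"spin": 0,"fingers": 1},
  {"x": 0,"y": 0,"z": 2,"spin": 0,"fingers": 1},
  {"x": 0,"y": 0,"z": 3,"spin": 0,"fingers": 1},
  {"x": 0,"y": 0,"z": 4,"spin": 0,"fingers": 1},
  {"x": 0,"y": 0,"z": 5,"spin": 0,"fingers": 1},
  {"x": 0,"y": 0,"z": 6,"spin": 0,"fingers": 1},
  {"x": 0,"y": 0,"z": 7,"spin": 0,"fingers": 1},
  {"x": 0,"y": 0,"z": 7,"spin": 0,"fingers": 1},
])

```text
clock: 9.62
eef_pos: [0.558, 0.0202, 0.0566]
tool_rot: [0.102, 0.995, 0.0, 0.0]
ft_force: [-1.1, -0.3, 4.3]
grip_width: 0.0004
grasp_force: 2.5
```

>>> jog_arm([
  {"x": 0,"y": 0,"z": 1,"spin": 0,"fingers": 1},
  {"x": 0,"y": 0,"z": 2,"spin": 0,"fingers": 1},
  {"x": 0,"y": 0,"z": 3,"spin": 0,"fingers": 1},
  {"x": 0,"y": 0,"z": 3.5,"spin": 0,"fingers": 1},
  {"x": 0,"y": 0,"z": 3.5,"spin": 0,"fingers": 1},
])

```text
clock: 10.25
eef_pos: [0.558, 0.0202, 0.0553]
tool_rot: [0.102, 0.995, 0.0, 0.001]
ft_force: [-6.4, 0.0, 18.8]
grip_width: 0.0003
grasp_force: 9.2
```

The panel is at its stop: z is 55.3 mm and the force has risen to 19 N. I'll withdraw straight up and check.

>>> jog_arm([
  {"x": 0,"y": 0,"z": -3,"spin": 0,"fingers": 1},
  {"x": 0,"y": 0,"z": -8,"spin": 0,"fingers": 1},
  {"x": 0,"y": 0,"z": -16,"spin": 0,"fingers": 1},
  {"x": 0,"y": 0,"z": -30,"spin": 0,"fingers": 1},
  {"x": 0,"y": 0,"z": -60,"spin": 0,"fingers": 1},
  {"x": 0,"y": 0,"z": -100,"spin": 0,"fingers": 1},
  {"x": 0,"y": 0,"z": -140,"spin": 0,"fingers": 1},
  {"x": 0,"y": 0,"z": -160,"spin": 0,"fingers": 1},
])

```text
clock: 11.25
eef_pos: [0.5592, 0.0203, 0.2164]
tool_rot: [0.102, 0.995, 0.0, 0.002]
ft_force: [-0.3, 0.5, -1.0]
grip_width: -0.0001
grasp_force: 0.0
```

>>> jog_arm([
  {"x": 0,"y": 0,"z": -20,"spin": 0,"fingers": 1},
  {"x": 0,"y": 0,"z": -20,"spin": 0,"fingers": 1},
  {"x": 0,"y": 0,"z": -20,"spin": 0,"fingers": 1},
])

```text
clock: 11.62
eef_pos: [0.5576, 0.0202, 0.2322]
tool_rot: [0.102, 0.995, -0.0, -0.0]
ft_force: [-0.3, 0.5, -1.0]
grip_width: 0.0002
grasp_force: 0.0
```

```bash
python3 - <<'E'
from h import *
c=camera("side"); s=readout.get_obs(); print(s["clock"],s["eef_pos"],s["ft_force"],abs(s["joint_vel"]).max())
cv2.imwrite("pics/side2.png",cv2.resize(c["pixels"][100:270,190:400,::-1],(735,595),interpolation=cv2.INTER_NEAREST))
E
```

```text
11.675 [0.55735092 0.02022418 0.23177319] [ 0.1385722   0.52088856 -0.02924766] 0.004815018556704619
```

View pics/side2.png

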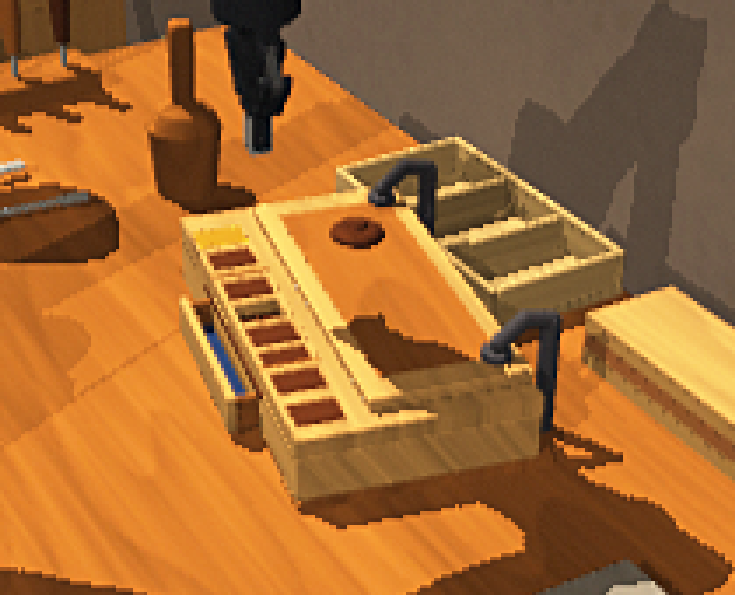

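The drawer stands open, with its blue lining visible around (225,365). The notch at (258,312) is deep, and the hand is well clear above, with its tip at (258,140). I'll hand the job in.

```bash
python3 -c "
from workcell import bot
print(bot.job_done())"
```

```text
the job is handed in; nothing more can be done
None
```

I touched the brass plate, swept along the lead to the notch at box y ≈ +4 mm, pressed the panel to its stop and took the hand clear; the last picture shows the drawer open and the job is handed in, though no verdict came back.

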